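Clamp an out-of-round bowl in the mending cradle

ROBOT

A 6-joint arm with a two-finger parallel gripper is mounted at the origin on the work surface. World frame = base frame: x ahead of the robot, y to its left, z up, the work surface at z = 0. Lengths are in m, angles in rad, forces in N, time in s.
With the tool pointing down it reaches from about 0.4 to 0.825 m from the base axis. Payload 7 kg.
Tool frame: the origin (TCP) lies on the centre line of the jaws, within the pads' length; the fingertips stand 14 mm ahead of it and the grasp point (between the pads) lies 5 mm behind it; z points along the fingers, y is the line along which they close (so a half turn about z gives the same grasp; the last joint's range is limited). The gripper opens to 88 mm and grips with 3 to 60 N. Pads are 19 mm wide; open, the fingers measure 130 mm over their backs; the gripper's body (78 mm by 193 mm) begins 47 mm behind the grasp point.
Start: joints at [-0.88, 0.359, 0.012, 0, -1.224, -0.288], TCP at [0.265, -0.621, 0.241] pointing down, gripper open.
Joint ranges: [-3.07, 3.07], [-1.43, 2.12], [-1.02, 1.25], [-3.03, 1.67], [-3.05, -0], [-3.03, 3.03]. Speed limits (rad/s): [2.39, 2.39, 3.01, 3.14, 3.14, 3.14].

INTERFACE

Orientations are given as a unit quaternion [w, x, y, z].
In Python, from workcell import r gives the robot as it stands. The module is installed in compiled form; this text tells all that it offers.
- The arm moves only by the tool apply_moves, never from a script. Its arguments are lists of equal length, an entry for each row: "travel": the shift along the world's x, y, z as a fraction of full scale, a list of three; "delta_rot": the turn, a rotation vector about the world's x, y, z as a fraction of full scale, a list of three; "claw": the opening, from 0 (shut) to 1 (fully open). In form: {"travel": [[dx, dy, dz], ...], "delta_rot": [[ax, ay, az], ...], "claw": [claw, ...]}. A call has exactly 8 rows; each row shifts and turns the commanded pose from where the row before left it; what a row does not reach is not made up. Full scale, the value 1, is 0.02 m for a shift and 0.08 rad for a turn. A row lasts 1/10 s, in which the tool goes at most 50 mm and 8.59 degrees, less where a joint would pass 70% of its speed; a pose out of reach is approached as far as the arm can. A call with a number of a shift or a turn outside -1 to 1 is refused whole. A call with a gripper value outside its range is refused whole. The fingers move at their own pace and stop on an object; "newtons" is the grip in N (left out, the last holds). Time passes only in rows, so rows that do not move let the fingers close, or fill a call up. It gives the time, the measured TCP pose, the force, the opening and the grip force at its end, in the units of the state.
- r.read_state(): the state, without advancing time (a new reading comes with each control period).
- r.snapshot(name): name is "scene" or "top" or "wrist"; returns a dict with "frame" (480x640x3 uint8, red, green, blue), "fov_y" (degrees; the focal length in pixels is half the picture's height over the tangent of half this angle, whatever the lens; pixels are square), "cx", "cy" (the principal point, pixels), "eye" and "attitude" of the camera in the world. Camera axes: x right, y down, z forward; pixel columns grow to the right and rows downward; lengths in m; the calibration is good to about 2 mm. A picture is of the moment at which its call begins. There is no depth.
- r.hand_in(): hands the job in; it is judged then, once.
The state is a dict: "time": time; "joints": joint angles; "joint_velocities": joint speeds; "effort": joint torques, N m; "position": TCP position; "tcp_rot": TCP orientation; "contact_force": force on the tool from outside, world axes, zero at the start; "wrist_torque": the same for the moment, N m; "width": opening from 0.0 (shut) to 1.0 (fully open); "finger_force": force on a finger pad.
Only numpy, scipy, OpenCV 4.12 (cv2) and the standard library are available. Lean on these libraries where they do the work, as an engineer would, in place of code of your own. Each camera call takes 0.05 s, during which the arm holds its last target. There are 200 camera calls.

TASK

Clamp the clay bowl in the mending cradle so that its joins can be filled: loosen the black wing screw by about a quarter turn or a little less, then slide the collar it holds along the rail until the sprung orange pad has pushed the bowl home against the cork backstop and presses it on the cork with about 7 N (the bowl is fragile: never more than 15 N), and while holding it there tighten the wing screw again, then let go. Do not force the collar along before its screw is loose, do not touch the bowl with the robot, and leave the two paint bottles and the tumbler alone.

Things in the scene. Friction and masses are not known exactly. Their poses are not given: they have to be found in the camera images.
- cradle: Aluminium base plate, 340 x 220 x 12 mm, fixed to the bench; origin under its centre. Its x axis runs along the steel rail, the way the collar must slide (towards the cork backstop). The rail is a 16 mm shaft, axis at y = -60, z = 57 mm, between two blue end blocks (x = -152 and +152, tops at 72 mm). The bowl stands on the plate, +y of the rail.
- backstop: Upright blue plate faced with cork, 90 mm wide, 60 mm tall, 16 mm thick, fixed on the base plate at the end of the bowl's way; origin on the base plate, at the middle of the foot of the cork face (x = 125, y = 30, z = 12 mm of the cradle). The cork faces cradle -x.
- collar (a joint): Slide of the knurled steel collar (44 mm in diameter, 26 mm long) along the rail, in m: 0 to 0.16, growing along cradle x towards the backstop. Loose, it slides against about 1.5 N of friction. Its arm carries a sprung orange pad that gives way against a spring: 1.5 N at first touch plus 1.5 N per mm, 16 mm at most.
- collar_mid (a point): Centre of the collar, on the rail's axis; x along the rail as the cradle's x. The face of the orange pad (a disc 26 mm in diameter) lies, unpressed, 45 mm ahead of this point (cradle +x), 90 mm to its +y side and 3 mm lower.
- screw (a joint): Angle of the black wing screw that locks the collar, in rad: 0 is tight (hard end), growing counter-clockwise from above, 2.4 at most. Vertical axis. It bites the rail below about 0.6 rad (holding some 30 to 45 N at 0, about half of that at 0.25); above that the collar is free. Turning takes up to 0.25 N m. It stays where it is left; starts at 0 to 0.12.
- wing_mid (a point): Centre of the wing of the screw, on the screw's axis, 54 mm above the rail's axis. The wing is an upright black bar 36 mm long (its own x, turning with the screw), 10 mm thick (y), 26 mm tall; its lower edge is 19 mm above the collar. Grip it across its thickness from above; held so, it turns, and also slides the collar.
- bowl: Hand-built terracotta bowl, 60 mm tall, loose on the base plate, origin at the centre of its foot. Out of round: about 100 to 120 mm across, in no known relation to its axes; the upper 36 mm of the wall is upright. 0.2 to 0.4 kg; slides on the plate against 1 to 3 N. It starts short of the backstop, by 5 to 35 mm.
- red_bottle: Red paint bottle, 56 mm in diameter, 140 mm tall, bystander; origin under its centre.
- yellow_bottle: Yellow paint bottle, 56 mm in diameter, 150 mm tall, bystander; origin under its centre.
- tumbler: Red plastic tumbler, 72 mm in diameter, 85 mm tall, bystander; origin under its centre.
There are look-alikes about, which are no part of the job. Leave any white look-alike of the bowl alone.

How it is judged:
By the outcome, as a careful person would: the job done as asked, in the order asked, and still so for the second after the job is handed in, with the robot touching nothing.
It also fails if it takes over 58 s, if anything falls off the work surface, if the arm or the gripper's body presses on something with over 40 N, if the wrist force passes 120 N, or if a joint passes its speed limit or range.

## Working session

There is one attempt and no reset: what is moved stays moved. The work goes in short steps, Python scripts to look and compute and a tool call to move; the robot and the scene stay as the last step left them, time stands still between calls to the robot, and variables do not carry over. Pictures are saved under pics/ and viewed, at most 10 in all, crops included, and the job is handed in when it is done.

Besides the shell and the picture viewer there is one more tool, called after "Request:" as name(argument=value, ...) on one line, values as JSON. apply_moves: Moves the arm, as the interface text tells. Shift numbers are shares of 0.02 m and turn numbers shares of 0.08 rad, none past 1 either way. Its arguments: {"type":"object","properties":{"travel":{"type":"array","items":{"type":"array","items":{"type":"number"}}},"delta_rot":{"type":"array","items":{"type":"array","items":{"type":"number"}}},"claw":{"type":"array","items":{"type":"number"}},"newtons":{"type":"number"}},"required":["travel","delta_rot","claw"]}

```bash
mkdir -p pics
cat > h.py <<'E'
import numpy as np, cv2
from workcell import r
from scipy.spatial.transform import Rotation as R
def rot(q):
    q=np.array(q,float)
    return q if q.shape==(3,3) else R.from_quat([q[1],q[2],q[3],q[0]]).as_matrix()
def snap(n,f=None):
    s=r.snapshot(n)
    if f: cv2.imwrite('pics/'+f,s['frame'][:,:,::-1])
    return s
def ray(s,u,v):
    f=240/np.tan(np.radians(s['fov_y'])/2)
    d=rot(s['attitude'])@np.array([(u-s['cx'])/f,(v-s['cy'])/f,1])
    return np.array(s['eye']),d/np.linalg.norm(d)
def onz(s,u,v,z):
    e,d=ray(s,u,v); return e+d*(z-e[2])/d[2]
def proj(s,p):
    f=240/np.tan(np.radians(s['fov_y'])/2)
    c=rot(s['attitude']).T@(np.array(p)-np.array(s['eye']))
    return f*c[0]/c[2]+s['cx'],f*c[1]/c[2]+s['cy']
E
python3 - <<'E'
from h import *
for n in('scene','top'):
    s=snap(n,n+'0.png'); print(n,s['fov_y'],s['cx'],s['cy'],s['eye'],s['attitude'])
print(r.read_state())
E
```

```text
scene 50.283196101130414 314.35148965217246 244.60827521880583 [1.27813624 0.0293643  1.20295404] [-0.17206695  0.65412623  0.7102881  -0.19494267]
top 50.33102338729287 322.68442667421976 241.9438934770233 [ 0.44087157 -0.0192148   1.24420249] [ 0.0526697  -0.70498527  0.70543294 -0.05085316]
{'time': 0.1, 'joints': array([-8.79907425e-01,  3.59312432e-01,  1.11552971e-02, -2.93390826e-04,
       -1.22408400e+00, -2.88088377e-01]), 'joint_velocities': array([ 5.46041640e-05, -1.33050555e-03,  1.72453180e-03,  3.02034739e-03,
        1.67622396e-03, -3.95488549e-04]), 'effort': array([-1.14677619e-03, -5.84162092e+01,  2.93754226e+01,  7.01545671e+00,
        1.02279894e-02, -5.04412742e-05]), 'position': array([ 0.26440458, -0.62061656,  0.23972301]), 'tcp_rot': array([-2.17921882e-04, -1.99992493e-01,  9.79797153e-01,  7.02424762e-04]), 'contact_force': array([0.28443138, 0.14826843, 0.10791357]), 'wrist_torque': array([-0.0463964 ,  0.00147128,  0.04875247]), 'finger_force': 0.0, 'width': 1.0015684329528005}
```

View pics/scene0.png

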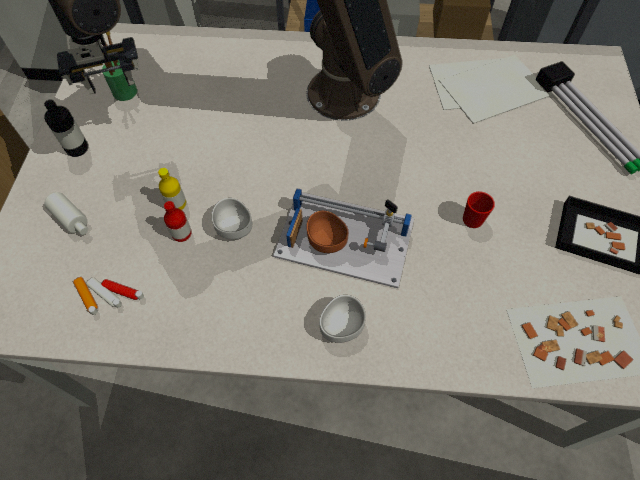

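View pics/top0.png

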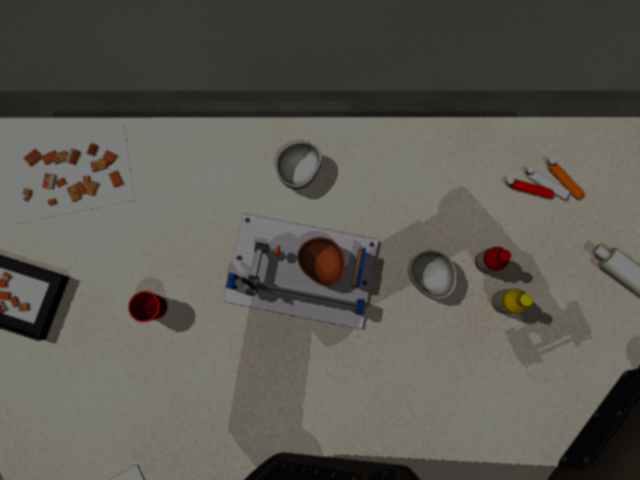

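The scene picture shows the cradle centred near (345,240), with the collar and wing screw at (388,210) and the backstop at (294,228). The top picture shows the plate corners at about (248,213), (381,241), (362,328) and (225,302), the wing at (250,284) and the bowl at (321,260).

Run:
```python
from h import *
s=snap('top'); im=s['frame']; hsv=cv2.cvtColor(im,cv2.COLOR_RGB2HSV)
c=[onz(s,*p,0.012)[:2] for p in [(248,213),(381,241),(362,328),(225,302)]]
print(np.round(c,3)); 
def blobs(m,z,a=8):
    n,l,st,ce=cv2.connectedComponentsWithStats(m.astype(np.uint8))
    for i in range(1,n):
        if st[i,4]>a: print(st[i],ce[i].round(1),onz(s,*ce[i],z).round(4))
roi=np.zeros(im.shape[:2],bool); roi[200:340,215:395]=1
H,S,V=cv2.split(hsv)
print('blue');blobs((H>100)&(H<125)&(S>130)&roi,0.072)
print('orange');blobs((H<16)&(S>150)&roi,0.06)
print('dark');blobs((V<28)&roi,0.124)
big=cv2.resize(im[205:335,220:390],None,fx=4.5,fy=4.5,interpolation=cv2.INTER_CUBIC)
big=cv2.convertScaleAbs(big,alpha=1.6)
cv2.imwrite('pics/topz.png',big[:,:,::-1])
```

```text
[[ 0.695  0.168]
 [ 0.625 -0.158]
 [ 0.416 -0.11 ]
 [ 0.477  0.218]]
blue
[356 249   9  37 125] [360.4 267.3] [ 0.5547 -0.1029  0.072 ]
[227 274  11  14  96] [231.  280.7] [0.5241 0.1943 0.072 ]
[355 300   9  14  90] [359.6 306.6] [ 0.465  -0.1002  0.072 ]
orange
[ 298  238   46   47 1633] [321.8 260.5] [ 0.5719 -0.0142  0.06  ]
[275 247   4   9  27] [276.8 251.3] [0.5936 0.091  0.06  ]
[353 249   8  37  61] [356.1 267.3] [ 0.5559 -0.0939  0.06  ]
dark
[300 247  19  34 121] [305.7 264.2] [0.5568 0.0212 0.124 ]
[235 276   4   3   9] [236.1 277.1] [0.5283 0.1737 0.124 ]
[242 279  27  12 113] [254.2 285.2] [0.5106 0.1337 0.124 ]
[363 281   4   4  13] [364.4 282.4] [ 0.5166 -0.1077  0.124 ]
```

View pics/topz.png

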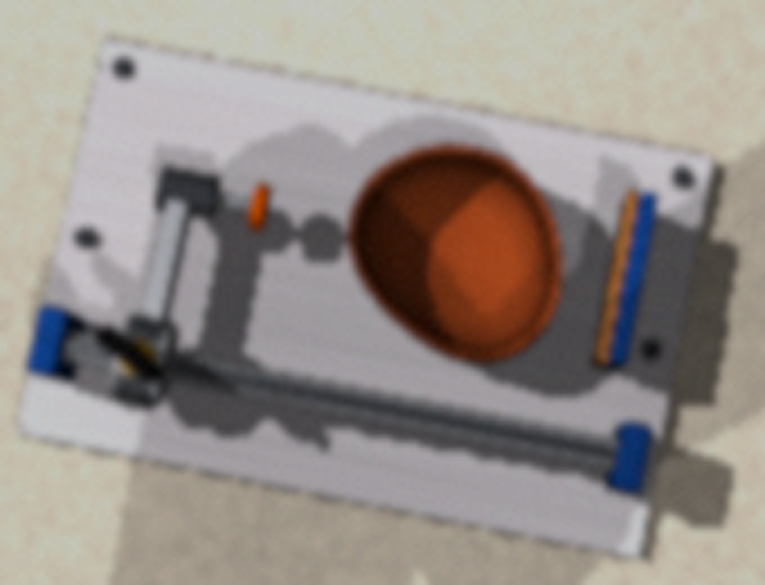

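The crop shows the plate, with the wing bar running from about (80,325) to (160,370) in crop pixels. That is roughly 29° clockwise of image-right, centred near full-frame (247.3,282.3). The bowl stands clear of the cork.

Run:
```python
from h import *
s=snap('top')
print('wing',onz(s,247.3,282.3,0.115), onz(s,220+80/4.5,205+325/4.5,.12),onz(s,220+160/4.5,205+370/4.5,.12))
a=np.array([.5241,.1943]);b=np.array([.465,-.1002]);d=(b-a)/np.linalg.norm(b-a);print(d,np.degrees(np.arctan2(d[1],d[0])))
print('origin',(a+b)/2+0.06*np.array([-d[1],d[0]]))
w=onz(s,247.3,282.3,0.115)[:2]-(a+b)/2;print('wing along/off rail',w@d,w@[-d[1],d[0]])
print(r.read_state()['time'])
```

```text
wing [0.51753568 0.1502668  0.115     ] [0.52838719 0.17073909 0.12      ] [0.50638133 0.13114678 0.12      ]
[-0.19675633 -0.98045242] -101.34734156997965
origin [0.55337715 0.03524462]
wing along/off rail -0.10572173951222487 0.002227803322745755
0.2
```

Request:
apply_moves(travel=[[0.32, 0.96, 0], [0.32, 0.96, 0], [0.32, 0.96, 0], [0.32, 0.96, 0], [0.32, 0.96, 0], [0.32, 0.96, 0], [0.32, 0.96, 0], [0.32, 0.96, 0]], delta_rot=[[0, 0, 0.2], [0, 0, 0.2], [0, 0, 0.2], [0, 0, 0.2], [0, 0, 0.2], [0, 0, 0.2], [0, 0, 0.2], [0, 0, 0.2]], claw=[1, 1, 1, 1, 1, 1, 1, 1])

```text
time: 1.0
position: [0.3159, -0.4665, 0.2404]
tcp_rot: [-0.0, -0.263, 0.965, 0.0]
contact_force: [-0.2, 0.2, 0.1]
width: 1.001
finger_force: 0.0
```

Request:
apply_moves(travel=[[0.32, 0.96, 0], [0.32, 0.96, 0], [0.32, 0.96, 0], [0.32, 0.96, 0], [0.32, 0.96, 0], [0.32, 0.96, 0], [0.32, 0.96, 0], [0.32, 0.96, 0]], delta_rot=[[0, 0, 0.2], [0, 0, 0.2], [0, 0, 0.2], [0, 0, 0.2], [0, 0, 0.2], [0, 0, 0.2], [0, 0, 0.2], [0, 0, 0.2]], claw=[1, 1, 1, 1, 1, 1, 1, 1])

```text
time: 1.8
position: [0.3671, -0.3129, 0.2406]
tcp_rot: [0.0, -0.324, 0.946, -0.0]
contact_force: [0.4, -0.4, 0.7]
width: 0.998
finger_force: 0.0
```

Request:
apply_moves(travel=[[0.32, 0.96, 0], [0.32, 0.96, 0], [0.32, 0.96, 0], [0.32, 0.96, 0], [0.32, 0.96, 0], [0.32, 0.96, 0], [0.32, 0.96, 0], [0.32, 0.96, 0]], delta_rot=[[0, 0, 0.2], [0, 0, 0.2], [0, 0, 0.2], [0, 0, 0.2], [0, 0, 0.2], [0, 0, 0.2], [0, 0, 0.2], [0, 0, 0.2]], claw=[1, 1, 1, 1, 1, 1, 1, 1])

```text
time: 2.6
position: [0.4182, -0.1593, 0.2406]
tcp_rot: [0.0, -0.384, 0.923, 0.0]
contact_force: [0.6, -0.3, 0.9]
width: 1.001
finger_force: 0.0
```

Request:
apply_moves(travel=[[0.32, 0.96, 0], [0.32, 0.96, 0], [0.32, 0.96, 0], [0.32, 0.96, 0], [0.32, 0.96, 0], [0.32, 0.96, 0], [0.32, 0.96, 0], [0.32, 0.96, 0]], delta_rot=[[0, 0, 0.2], [0, 0, 0.2], [0, 0, 0.2], [0, 0, 0.2], [0, 0, 0.2], [0, 0, 0.2], [0, 0, 0.2], [0, 0, 0.2]], claw=[1, 1, 1, 1, 1, 1, 1, 1])

```text
time: 3.4
position: [0.4694, -0.0058, 0.2406]
tcp_rot: [0.0, -0.442, 0.897, 0.0]
contact_force: [-0.1, -0.5, 0.4]
width: 0.997
finger_force: 0.0
```

Request:
apply_moves(travel=[[0.32, 0.96, 0], [0.32, 0.96, 0], [0.32, 0.96, 0], [0.32, 0.96, 0], [0.32, 0.96, 0], [0.32, 0.96, 0], [0, 0, 0], [0, 0, 0]], delta_rot=[[0, 0, 0.2], [0, 0, 0.2], [0, 0, 0.2], [0, 0, 0.2], [0, 0, 0.2], [0, 0, 0.2], [0, 0, 0], [0, 0, 0]], claw=[1, 1, 1, 1, 1, 1, 1, 1])

```text
time: 4.2
position: [0.5078, 0.1093, 0.2402]
tcp_rot: [-0.0, -0.485, 0.875, -0.0]
contact_force: [-1.0, 0.8, 0.7]
width: 0.999
finger_force: 0.0
```

Run:
```python
from h import *
s=snap('wrist','w1.png'); print(s['eye'],s['fov_y'])
q=r.read_state(); print(q['time'],q['position'],q['tcp_rot'],q['joints'])
y=rot(q['tcp_rot'])[:,1];print(y,np.degrees(np.arctan2(y[1],y[0])), rot(q['tcp_rot'])[:,2])
print(proj(s,[.5175,.150,.124]))
```

```text
[0.46799056 0.04455267 0.3855868 ] 69.95290072374753
4.25 [0.50767433 0.1088549  0.24031777] [-3.21154929e-04 -4.84343112e-01  8.74878075e-01  1.05844685e-05] [ 5.89532555e-01  1.01871787e-01 -3.27289897e-01 -8.23831101e-05
 -1.14227292e+00 -1.14907021e+00]
[-8.47482332e-01  5.30823500e-01  3.29618594e-04] 147.93888574621658 [-5.72195841e-04 -2.92578116e-04 -9.99999793e-01]
(np.float64(336.76376273464086), np.float64(281.2123390166126))
```

View pics/w1.png

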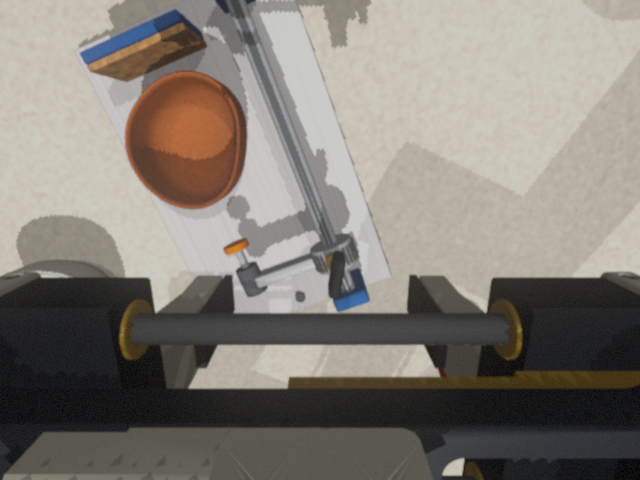

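The wrist picture shows the wing at about (337,272), nearly edge-on to the jaws, with the rail running up to (235,5) and the pad at (236,246). Next I'll measure the wing mask.

Run:
```python
from h import *
s=snap('wrist'); im=s['frame']; V=im.max(2)
big=cv2.resize(im[220:320,280:400],None,fx=6,fy=6,interpolation=cv2.INTER_CUBIC); cv2.imwrite('pics/w1z.png',cv2.convertScaleAbs(big,alpha=1.5)[:,:,::-1])
for t in(30,40,50):
    m=(V<t); k=np.zeros_like(m);k[235:308,318:365]=1
    n,l,st,ce=cv2.connectedComponentsWithStats((m&k).astype(np.uint8))
    i=1+np.argmax(st[1:,4]); p=np.argwhere(l==i)[:,::-1]
    (cx,cy),wh,a=cv2.minAreaRect(p.astype(np.float32)); d=np.linalg.svd(p-p.mean(0),full_matrices=False)[2][0]; c=p.mean(0); t_=(p-c)@d
    A=onz(s,*(c+d*t_.min()),.118);B=onz(s,*(c+d*t_.max()),.118)
    print(t,st[i],c,wh,d,onz(s,*c,.114).round(4),A.round(4),B.round(4),np.linalg.norm(A-B),np.degrees(np.arctan2(*(B-A)[1::-1]))%180)
```

```text
Traceback (most recent call last):
ValueError: attempt to get argmax of an empty sequence
```

View pics/w1z.png

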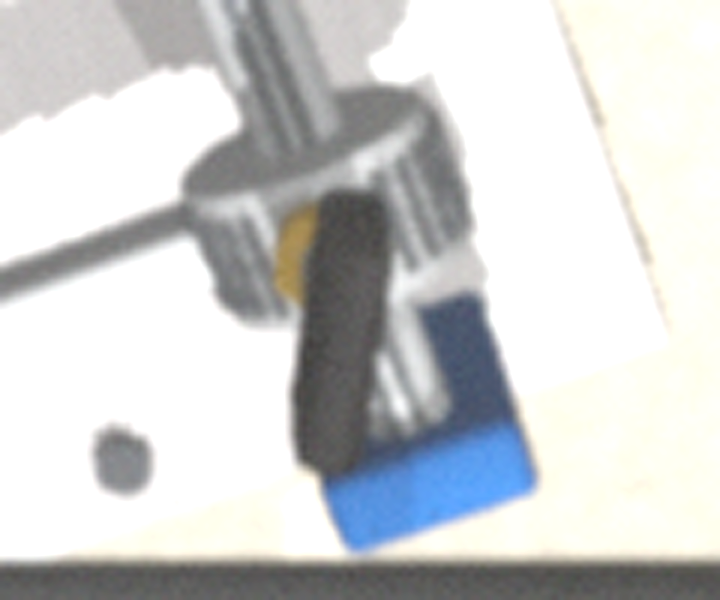

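The crop shows the wing cleanly: its near end (low edge) is at crop (352,195), its far end (top edge) at (330,465), and its centre at about full-frame (336.8,275).

Run:
```python
from h import *
s=snap('wrist')
f=lambda u,v:(280+u/6,220+v/6)
c=onz(s,*f(341,330),.111);A=onz(s,*f(352,195),.098);B=onz(s,*f(330,465),.124)
print(c,A,B,(A+B)/2,np.linalg.norm((A-B)[:2]),np.degrees(np.arctan2(*(B-A)[1::-1])))
# end blocks near: bottom-left corner line & rail points far
print('rail far',onz(s,240,20,.065), 'rail near',onz(s,280+280/6,220+110/6,.065))
```

```text
[0.5168045  0.14962871 0.111     ] [0.50657062 0.13712122 0.098     ] [0.52636692 0.16119975 0.124     ] [0.51646877 0.14916048 0.111     ] 0.031171604368142265 50.57448006872455
rail far [ 0.47495287 -0.06820016  0.065     ] rail near [0.51337429 0.12908832 0.065     ]
```

Run:
```python
from h import *
s=snap('wrist')
f=lambda u,v:(280+u/6,220+v/6)
for z in(.098,.124):
  for p,q in(((308,260),(295,430)),((387,215),(362,460))):
    A=onz(s,*f(*p),z);B=onz(s,*f(*q),z);print(z,A[:2],B[:2],np.degrees(np.arctan2(*(B-A)[1::-1])))
```

```text
0.098 [0.51750395 0.1422678 ] [0.53373425 0.1648622 ] 54.30907482704605
0.098 [0.50385286 0.14243247] [0.52766339 0.17463693] 53.522449742723396
0.124 [0.51299839 0.13335645] [0.52776271 0.15391005] 54.30907482704622
0.124 [0.50058031 0.13350624] [0.52224019 0.16280189] 53.52244974272339
```

Request:
apply_moves(travel=[[0.22, 1, 0], [0.22, 1, 0], [0, 0, -0.8], [0, 0, -0.8], [0, 0, -0.8], [0, 0, -0.8], [0, 0, 0], [0, 0, 0]], delta_rot=[[0, 0, -0.4], [0, 0, -0.4], [0, 0, 0], [0, 0, 0], [0, 0, 0], [0, 0, 0], [0, 0, 0], [0, 0, 0]], claw=[1, 1, 1, 1, 1, 1, 1, 1])

```text
time: 5.2
position: [0.5167, 0.1483, 0.177]
tcp_rot: [-0.0, -0.456, 0.89, -0.0]
contact_force: [0.0, -0.5, 0.2]
width: 0.998
finger_force: 0.0
```

Run:
```python
from h import *
s=snap('wrist','w2.png'); q=r.read_state(); T=rot(q['tcp_rot']); p=q['position']
print(p,T[:,1],q['contact_force'])
for o in(-.018,0,.018): print('expected px top of wing if centred',proj(s,[p[0]+o*T[0,0],p[1]+o*T[1,0],.124]))
```

```text
[0.51702782 0.14855163 0.17746161] [-8.11455768e-01  5.84413505e-01 -6.25141344e-04] [-0.39081235  0.79637355  0.70515063]
expected px top of wing if centred (np.float64(320.7083051216366), np.float64(290.9631467587154))
expected px top of wing if centred (np.float64(320.7113321033909), np.float64(264.30358944055865))
expected px top of wing if centred (np.float64(320.7145072878723), np.float64(236.33876521973357))
```

View pics/w2.png

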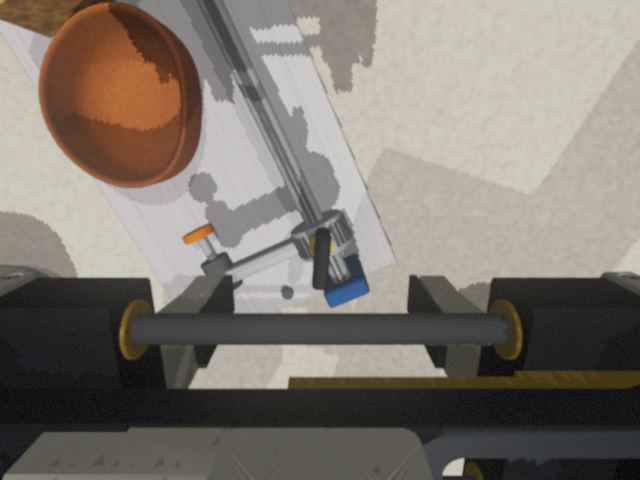

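The picture shows the wing at column 321, upright between rows 229 and 290, so it is centred between the jaws and aligned. I'll descend and close gently.

Request:
apply_moves(travel=[[0, 0, -0.7], [0, 0, -0.7], [0, 0, -0.7], [0, 0, -0.7], [0, 0, -0.7], [0, 0, 0], [0, 0, 0], [0, 0, 0]], delta_rot=[[0, 0, 0], [0, 0, 0], [0, 0, 0], [0, 0, 0], [0, 0, 0], [0, 0, 0], [0, 0, 0], [0, 0, 0]], claw=[1, 1, 1, 1, 1, 0.5, 0.5, 0.5], newtons=6)

```text
time: 6.05
position: [0.5173, 0.149, 0.1078]
tcp_rot: [0.001, -0.456, 0.89, 0.0]
contact_force: [-0.3, -0.3, 0.6]
width: 0.785
finger_force: 0.0
```

Request:
apply_moves(travel=[[0, 0, 0], [0, 0, 0], [0, 0, 0], [0, 0, 0], [0, 0, 0], [0, 0, 0], [0, 0, 0], [0, 0, 0]], delta_rot=[[0, 0, 0], [0, 0, 0], [0, 0, 0], [0, 0, 0], [0, 0, 0], [0, 0, 0], [0, 0, 0], [0, 0, 0]], claw=[0.4, 0.3, 0.2, 0.1, 0, 0, 0, 0], newtons=6)

```text
time: 6.85
position: [0.5166, 0.1486, 0.1065]
tcp_rot: [-0.0, -0.456, 0.89, -0.0]
contact_force: [0.0, -0.5, -0.1]
width: 0.126
finger_force: 5.8
```

Request:
apply_moves(travel=[[0, 0, 0], [0, 0, 0], [0, 0, 0], [0, 0, 0], [0, 0, 0], [0, 0, 0], [0, 0, 0], [0, 0, 0]], delta_rot=[[0, 0, 0], [0, 0, 0.3], [0, 0, 0.6], [0, 0, 0.8], [0, 0, 0.8], [0, 0, 0.8], [0, 0, 0.8], [0, 0, 0.4]], claw=[0, 0, 0, 0, 0, 0, 0, 0], newtons=30)

```text
time: 7.65
position: [0.5166, 0.1486, 0.1065]
tcp_rot: [0.0, -0.609, 0.793, -0.0]
contact_force: [1.2, -1.3, -1.1]
width: 0.114
finger_force: 29.8
```

Request:
apply_moves(travel=[[0, 0, 0], [0, 0, 0], [0, 0, 0], [0, 0, 0], [0, 0, 0], [0, 0, 0], [0, 0, 0], [0, 0, 0]], delta_rot=[[0, 0, 0.8], [0, 0, 0.8], [0, 0, 0.8], [0, 0, 0.8], [0, 0, 0.8], [0, 0, 0.8], [0, 0, 0.8], [0, 0, 0.4]], claw=[0, 0, 0, 0, 0, 0, 0, 0])

```text
time: 8.45
position: [0.5167, 0.1486, 0.1064]
tcp_rot: [-0.0, 0.78, -0.625, 0.0]
contact_force: [1.0, -0.1, -1.2]
width: 0.113
finger_force: 29.8
```

Request:
apply_moves(travel=[[0, 0, 0], [0, 0, 0], [0, 0, 0], [0, 0, 0], [0, 0, 0], [0, 0, 0], [0, 0, 0], [0, 0, 0]], delta_rot=[[0, 0, 0.8], [0, 0, 0.8], [0, 0, 0.8], [0, 0, 0.8], [0, 0, 0.8], [0, 0, 0.8], [0, 0, 0.2], [0, 0, 0]], claw=[0, 0, 0, 0, 0, 0, 0, 0])

```text
time: 9.25
position: [0.5167, 0.1486, 0.1065]
tcp_rot: [-0.0, 0.888, -0.46, 0.0]
contact_force: [2.9, -1.3, -4.3]
width: 0.115
finger_force: 29.8
```

Run:
```python
from h import *
q=r.read_state(); y=rot(q['tcp_rot'])[:,1]; print(q['position'],np.degrees(np.arctan2(y[1],y[0])),q['contact_force'],q['wrist_torque'],q['joints'])
s=snap('top'); im=s['frame']; H,S,V=cv2.split(cv2.cvtColor(im,cv2.COLOR_RGB2HSV))
d=np.array([-.19676,-.98045]);n=np.array([-d[1],d[0]])
m=((H<16)&(S>150)); k=np.zeros_like(m);k[225:295,290:352]=1
p=np.argwhere(m&k)[:,::-1]; P=np.array([onz(s,u,v,.072)[:2] for u,v in p])
o=np.array([.5534,.0352]); print('bowl cradle x',((P-o)@d).min(),((P-o)@d).max(),'y',((P-o)@n).min(),((P-o)@n).max())
```

```text
[0.51670159 0.14863018 0.10646875] -144.72819315441302 [ 2.89790019 -1.28838729 -4.32954331] [-0.24507737 -0.72987313 -0.03736062] [ 6.44925548e-01  2.63545188e-01 -4.66382022e-01  1.19636810e-04
 -8.40742241e-01 -2.93961718e-02]
bowl cradle x -0.01105282571907808 0.09717207552013579 y -0.02551965950053079 0.07818515703763039
```

Request:
apply_moves(travel=[[-0.02, -0.1, 0], [-0.049, -0.245, 0], [-0.049, -0.245, 0], [-0.049, -0.245, 0], [-0.049, -0.245, 0], [-0.049, -0.245, 0], [-0.049, -0.245, 0], [-0.049, -0.245, 0]], delta_rot=[[0, 0, 0], [0, 0, 0], [0, 0, 0], [0, 0, 0], [0, 0, 0], [0, 0, 0], [0, 0, 0], [0, 0, 0]], claw=[0, 0, 0, 0, 0, 0, 0, 0])

```text
time: 10.1
position: [0.5094, 0.1119, 0.1065]
tcp_rot: [-0.0, 0.888, -0.46, 0.0]
contact_force: [5.4, 1.6, -7.9]
width: 0.113
finger_force: 29.8
```

Request:
apply_moves(travel=[[-0.005, -0.0735, -0.01], [-0.005, -0.0735, -0.01], [-0.0148, -0.0735, -0.01], [-0.0148, -0.0735, 0], [-0.0148, -0.0735, 0], [-0.0148, -0.0735, 0], [-0.0148, -0.0735, 0], [-0.0148, -0.0735, 0]], delta_rot=[[0, 0, 0], [0, 0, 0], [0, 0, 0], [0, 0, 0], [0, 0, 0], [0, 0, 0], [0, 0, 0], [0, 0, 0]], claw=[0, 0, 0, 0, 0, 0, 0, 0])

```text
time: 10.9
position: [0.5074, 0.101, 0.1064]
tcp_rot: [-0.0, 0.888, -0.459, 0.0]
contact_force: [-1.3, 3.7, 5.5]
width: 0.113
finger_force: 29.9
```

```bash
cat > fd.py <<'E'
from h import *
q=r.read_state(); F=q['contact_force']; d=np.array([-.19676,-.98045]);n=np.array([-d[1],d[0]])
p=q['position'][:2]
print(q['time'],'Fd',-F[:2]@d,'Fn',F[:2]@n,'Fz',F[2],'s',(p-[.5167,.1486])@d,'off',(p-[.5167,.1486])@n,q['wrist_torque'])
E
python3 fd.py
```

```text
10.9 Fd 3.405117705583723 Fn -2.033146542677696 Fz 5.535709494475163 s 0.04846535960489066 off 0.0002149548502867316 [ 1.56511641  1.0858307  -0.06692878]
```

Request:
apply_moves(travel=[[-0.0188, -0.0735, 0.006], [-0.0148, -0.0735, 0.006], [-0.0148, -0.0735, 0], [-0.0148, -0.0735, 0], [-0.0148, -0.0735, 0], [-0.0148, -0.0735, 0], [-0.0148, -0.0735, 0], [-0.0148, -0.0735, 0]], delta_rot=[[0, 0, 0], [0, 0, 0], [0, 0, 0], [0, 0, 0], [0, 0, 0], [0, 0, 0], [0, 0, 0], [0, 0, 0]], claw=[0, 0, 0, 0, 0, 0, 0, 0])

```text
time: 11.7
position: [0.505, 0.0888, 0.1064]
tcp_rot: [-0.0, 0.888, -0.459, 0.0]
contact_force: [-2.2, 3.4, 5.8]
width: 0.109
finger_force: 29.9
```

```bash
python3 fd.py
```

```text
11.7 Fd 2.8934347726574376 Fn -2.822797050156733 Fz 5.817625243963498 s 0.06092735997648246 off 0.0002519779484621641 [ 1.45363246  0.88747199 -0.07914742]
```

Request:
apply_moves(travel=[[-0.0188, -0.0735, 0.01], [-0.0148, -0.0735, 0.005], [-0.0148, -0.0735, 0], [-0.0148, -0.0735, 0], [-0.0148, -0.0735, 0], [-0.0148, -0.0735, 0], [-0.0148, -0.0735, 0], [-0.0148, -0.0735, 0]], delta_rot=[[0, 0, 0], [0, 0, 0], [0, 0, 0], [0, 0, 0], [0, 0, 0], [0, 0, 0], [0, 0, 0], [0, 0, 0]], claw=[0, 0, 0, 0, 0, 0, 0, 0])

```text
time: 12.5
position: [0.5026, 0.0774, 0.1065]
tcp_rot: [-0.0, 0.888, -0.46, 0.0]
contact_force: [1.1, 7.6, -0.6]
width: 0.114
finger_force: 29.9
```

```bash
python3 fd.py
python3 - <<'E'
from h import *
s=snap('scene','s2.png'); im=s['frame']; big=cv2.resize(im[180:290,260:425],None,fx=4.5,fy=4.5,interpolation=cv2.INTER_CUBIC); cv2.imwrite('pics/s2z.png',big[:,:,::-1])
E
```

```text
12.5 Fd 7.6696590439571874 Fn -0.4664371804192933 Fz -0.584146279749001 s 0.07259955483106977 off 0.0002386492178954778 [ 2.59366836 -0.16427299 -0.06810793]
```

View pics/s2z.png

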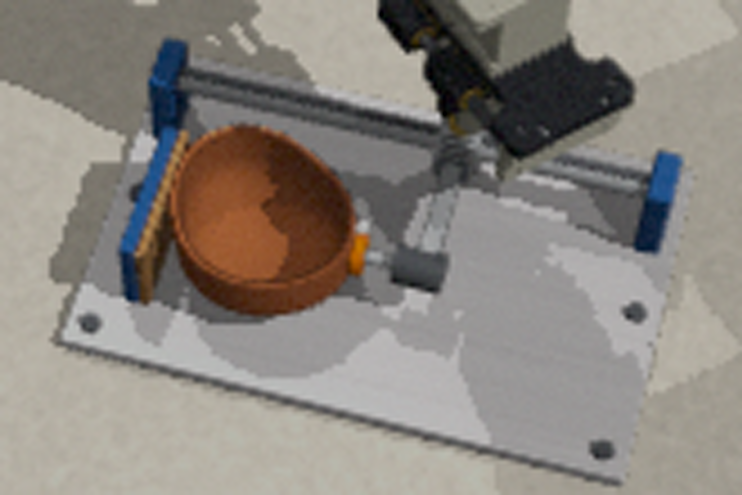

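The crop shows the bowl's rim at or next to the cork (about (175,190)), with the orange pad pressing the bowl at (358,255). I'll advance in small steps and watch the force slope.

Request:
apply_moves(travel=[[-0.0024, -0.012, 0], [-0.0024, -0.012, 0], [-0.0024, -0.012, 0], [-0.0024, -0.012, 0], [0, 0, 0], [0, 0, 0], [0, 0, 0], [0, 0, 0]], delta_rot=[[0, 0, 0], [0, 0, 0], [0, 0, 0], [0, 0, 0], [0, 0, 0], [0, 0, 0], [0, 0, 0], [0, 0, 0]], claw=[0, 0, 0, 0, 0, 0, 0, 0])

```text
time: 13.35
position: [0.5026, 0.0768, 0.1064]
tcp_rot: [-0.001, 0.888, -0.459, 0.0]
contact_force: [0.8, 7.0, -1.1]
width: 0.11
finger_force: 29.9
```

```bash
for i in 1 2; do python3 fd.py; python3 -c "
from h import *
s=snap('top')"; done; python3 fd.py
```

```text
13.35 Fd 7.005438311148114 Fn -0.5801967584708098 Fz -1.1387193660345871 s 0.07315358343171732 off 0.000264478210111434 [ 2.65419365 -0.18853661 -0.11258633]
13.4 Fd 6.3246315916951525 Fn -1.1488121883211881 Fz -0.37716129600052684 s 0.07318871542864931 off 0.0002147865037283426 [ 2.64807849 -0.18696066 -0.03462836]
13.45 Fd 8.21777692473986 Fn -0.36269852573462535 Fz -0.11893069994290861 s 0.07317118482581361 off 0.0002488192878481371 [ 2.67641699 -0.18209216 -0.0654437 ]
```

Request:
apply_moves(travel=[[-0.0024, -0.012, 0], [-0.0024, -0.012, 0], [-0.0024, -0.012, 0], [-0.0024, -0.012, 0], [0, 0, 0], [0, 0, 0], [0, 0, 0], [0, 0, 0]], delta_rot=[[0, 0, 0], [0, 0, 0], [0, 0, 0], [0, 0, 0], [0, 0, 0], [0, 0, 0], [0, 0, 0], [0, 0, 0]], claw=[0, 0, 0, 0, 0, 0, 0, 0])

```text
time: 14.25
position: [0.5024, 0.0761, 0.1064]
tcp_rot: [-0.001, 0.888, -0.459, 0.0]
contact_force: [-0.3, 8.3, -0.3]
width: 0.11
finger_force: 29.9
```

```bash
cat > av.py <<'E'
from h import *
d=np.array([-.19676,-.98045]);n=np.array([-d[1],d[0]]);L=[]
for i in range(10):
    s=snap('top'); q=r.read_state(); F=q['contact_force']; p=q['position'][:2]-[.5167,.1486]
    L.append([-F[:2]@d,F[:2]@n,F[2],1000*p@d,1000*p@n,*q['wrist_torque']])
print(q['time'],'Fd Fn Fz s off tau',np.mean(L,0).round(3))
im=s['frame']; H,S,V=cv2.split(cv2.cvtColor(im,cv2.COLOR_RGB2HSV))
m=((H<16)&(S>150)); k=np.zeros_like(m);k[225:300,270:370]=1
nn,l,st,ce=cv2.connectedComponentsWithStats((m&k).astype(np.uint8)); i=1+np.argmax(st[1:,4])
P=np.array([onz(s,u,v,.072)[:2] for v,u in np.argwhere(l==i)])-[.5534,.0352]; print('bowl',(P@d).min(),(P@d).max(),(P@n).mean())
E
python3 av.py
```

```text
14.75 Fd Fn Fz s off tau [ 8.322 -1.116 -1.031 73.927  0.255  3.077 -0.118 -0.082]
bowl 0.005374471349163696 0.12735781422120715 0.02458346105497203
```

Request:
apply_moves(travel=[[-0.0027, -0.0135, 0], [-0.0027, -0.0135, 0], [-0.0027, -0.0135, 0], [-0.0027, -0.0135, 0], [0, 0, 0], [0, 0, 0], [0, 0, 0], [0, 0, 0]], delta_rot=[[0, 0, 0], [0, 0, 0], [0, 0, 0], [0, 0, 0], [0, 0, 0], [0, 0, 0], [0, 0, 0], [0, 0, 0]], claw=[0, 0, 0, 0, 0, 0, 0, 0])

```text
time: 15.55
position: [0.5023, 0.0752, 0.1065]
tcp_rot: [-0.001, 0.888, -0.459, 0.0]
contact_force: [0.0, 9.7, -1.5]
width: 0.112
finger_force: 29.9
```

```bash
python3 av.py
```

```text
16.05 Fd Fn Fz s off tau [ 9.4120e+00 -1.3050e+00 -1.5590e+00  7.4787e+01  2.6200e-01  3.5160e+00
 -2.3000e-02 -9.0000e-02]
bowl 0.005374471349163696 0.12735781422120715 0.024610275742040687
```

Request:
apply_moves(travel=[[0, 0, 0], [0, 0, 0], [0, 0, 0], [0, 0, 0], [0, 0, 0], [0, 0, 0], [0, 0, 0], [0, 0, 0]], delta_rot=[[0, 0, -0.5], [0, 0, -0.9], [0, 0, -1], [0, 0, -1], [0, 0, -1], [0, 0, -1], [0, 0, -0.6], [0, 0, 0]], claw=[0, 0, 0, 0, 0, 0, 0, 0])

```text
time: 16.85
position: [0.5022, 0.0752, 0.1064]
tcp_rot: [-0.001, 0.753, -0.658, -0.0]
contact_force: [-0.3, 9.3, -1.0]
width: 0.11
finger_force: 29.9
```

```bash
python3 av.py
```

```text
17.35 Fd Fn Fz s off tau [ 9.2020e+00 -1.7470e+00 -9.8000e-01  7.4835e+01  2.3400e-01  3.4750e+00
 -1.5000e-02 -1.2600e-01]
bowl 0.005374471349163696 0.12735781422120715 0.024695753293686482
```

Request:
apply_moves(travel=[[-0.0025, -0.0125, 0], [-0.0025, -0.0125, 0], [0, 0, 0], [0, 0, 0], [0, 0, 0], [0, 0, 0], [0, 0, 0], [0, 0, 0]], delta_rot=[[0, 0, 0], [0, 0, 0], [0, 0, 0], [0, 0, -0.6], [0, 0, -0.8], [0, 0, -0.8], [0, 0, -0.8], [0, 0, -0.8]], claw=[0, 0, 0, 0, 0, 0, 0, 0])

```text
time: 18.15
position: [0.5021, 0.0749, 0.1065]
tcp_rot: [0.001, -0.644, 0.765, 0.0]
contact_force: [-0.4, 10.3, -0.6]
width: 0.113
finger_force: 30.0
```

```bash
python3 fd.py
```

```text
18.15 Fd 9.992306717306647 Fn -2.394263674314833 Fz -0.577893303935992 s 0.07517053761108031 off 0.0002228739390724961 [3.81927389 0.17305744 0.16121607]
```

Request:
apply_moves(travel=[[0, 0, 0], [0, 0, 0], [0, 0, 0], [0, 0, 0], [0, 0, 0], [0, 0, 0], [0, 0, 0], [0, 0, 0]], delta_rot=[[0, 0, -0.7], [0, 0, -0.7], [0, 0, -0.7], [0, 0, -0.7], [0, 0, -0.7], [0, 0, -0.7], [0, 0, -0.5], [0, 0, 0]], claw=[0, 0, 0, 0, 0, 0, 0, 0])

```text
time: 18.95
position: [0.502, 0.0749, 0.1065]
tcp_rot: [0.001, -0.491, 0.871, 0.001]
contact_force: [-0.4, 10.8, -1.1]
width: 0.109
finger_force: 30.0
```

```bash
python3 av.py; python3 -c "
from h import *
y=rot(r.read_state()['tcp_rot'])[:,1]; print(np.degrees(np.arctan2(y[1],y[0])))"
```

```text
19.45 Fd Fn Fz s off tau [ 1.0154e+01 -2.6540e+00  1.3600e-01  7.5204e+01  1.6700e-01  3.8840e+00
  2.7600e-01 -1.4000e-02]
bowl 0.01617623823277479 0.12758799252164107 0.025026479818540122
148.83940127708507
```

Request:
apply_moves(travel=[[0, 0, 0], [0, 0, 0], [0, 0, 0], [0, 0, 0], [0, 0, 0], [0, 0, 0], [0, 0, 0], [0, 0, 0]], delta_rot=[[0, 0, -0.3], [0, 0, -0.3], [0, 0, -0.3], [0, 0, -0.3], [0, 0, -0.3], [0, 0, -0.3], [0, 0, 0], [0, 0, 0]], claw=[0, 0, 0, 0, 0, 0, 0, 0])

```text
time: 20.25
position: [0.5021, 0.0748, 0.1065]
tcp_rot: [0.001, -0.427, 0.904, 0.001]
contact_force: [0.1, 11.1, -0.4]
width: 0.108
finger_force: 30.0
```

```bash
python3 av.py; python3 -c "
from h import *
q=r.read_state();y=rot(q['tcp_rot'])[:,1]; print(np.degrees(np.arctan2(y[1],y[0])),q['width'])"
```

```text
20.75 Fd Fn Fz s off tau [10.227 -2.814 -0.149 75.198  0.142  3.879  0.369  0.085]
bowl 0.01617623823277479 0.1280173031673615 0.025743783682875786
140.60397671327124 0.11329311522097
```

Request:
apply_moves(travel=[[0, 0, 0], [0, 0, 0], [0, 0, 0], [0, 0, 0], [0, 0, 0], [0, 0, 0], [0, 0, 0], [0, 0, 0]], delta_rot=[[0, 0, -0.2], [0, 0, -0.2], [0, 0, -0.2], [0, 0, -0.2], [0, 0, -0.2], [0, 0, -0.2], [0, 0, 0], [0, 0, 0]], claw=[0, 0, 0, 0, 0, 0, 0, 0])

```text
time: 21.55
position: [0.5021, 0.0749, 0.1066]
tcp_rot: [0.001, -0.384, 0.924, 0.001]
contact_force: [-1.7, 10.8, 0.6]
width: 0.112
finger_force: 30.0
```

```bash
python3 av.py; python3 -c "
from h import *
q=r.read_state();y=rot(q['tcp_rot'])[:,1]; print(np.degrees(np.arctan2(y[1],y[0])),q['width'])"
```

```text
22.05 Fd Fn Fz s off tau [10.073 -2.923  0.258 75.18   0.141  3.938  0.415  0.146]
bowl 0.01617623823277479 0.1280173031673615 0.026482316640409693
135.1074071574941 0.11169754046506201
```

Request:
apply_moves(travel=[[0, 0, 0], [0, 0, 0], [0, 0, 0], [0, 0, 0], [0, 0, 0], [0, 0, 0], [0, 0, 0], [0, 0, 0]], delta_rot=[[0, 0, -0.2], [0, 0, -0.2], [0, 0, -0.2], [0, 0, -0.2], [0, 0, -0.2], [0, 0, 0], [0, 0, 0], [0, 0, 0]], claw=[0, 0, 0, 0, 0, 0, 0, 0])

```text
time: 22.85
position: [0.5019, 0.0747, 0.1066]
tcp_rot: [0.001, -0.347, 0.938, 0.001]
contact_force: [-2.0, 10.2, -0.0]
width: 0.116
finger_force: 31.0
```

```bash
python3 av.py; python3 -c "
from h import *
q=r.read_state();y=rot(q['tcp_rot'])[:,1]; print(np.degrees(np.arctan2(y[1],y[0])),q['width'])"
```

```text
23.35 Fd Fn Fz s off tau [ 9.6700e+00 -3.5170e+00  1.0040e+00  7.5385e+01  5.4000e-02  3.6590e+00
  5.4900e-01  6.6400e-01]
bowl 0.01664170070815142 0.1280173031673615 0.027065250461694924
130.5872426540909 0.11656799307995942
```

Request:
apply_moves(travel=[[0, 0, 0], [0, 0, 0], [0, 0, 0], [0, 0, 0], [0, 0, 0], [0, 0, 0], [0, 0, 0], [0, 0, 0]], delta_rot=[[0, 0, 0.2], [0, 0, 0.2], [0, 0, 0], [0, 0, 0], [0, 0, 0], [0, 0, 0], [0, 0, 0], [0, 0, 0]], claw=[0, 0, 0, 0.15, 0.3, 0.45, 0.6, 0.6])

```text
time: 24.15
position: [0.5016, 0.0732, 0.1064]
tcp_rot: [-0.0, -0.361, 0.933, -0.0]
contact_force: [0.9, 0.1, -0.7]
width: 0.451
finger_force: 0.0
```

```bash
python3 av.py
```

```text
24.65 Fd Fn Fz s off tau [-2.4000e-02  4.3000e-02  2.3300e-01  7.6613e+01  8.1000e-02  4.0000e-02
  3.1000e-02  9.0000e-03]
bowl 0.01617623823277479 0.1280173031673615 0.026925061278714094
```

Request:
apply_moves(travel=[[0, 0, 0.4], [0, 0, 0.8], [0, 0, 0.9], [0, 0, 0.9], [0, 0, 0.9], [0, 0, 0.9], [0, 0, 0.9], [0, 0, 0.9]], delta_rot=[[0, 0, 0], [0, 0, 0], [0, 0, 0], [0, 0, 0], [0, 0, 0], [0, 0, 0], [0, 0, 0], [0, 0, 0]], claw=[0.6, 0.6, 0.6, 0.6, 0.6, 0.6, 0.6, 0.6])

```text
time: 25.45
position: [0.5016, 0.0735, 0.24]
tcp_rot: [0.0, -0.361, 0.933, 0.0]
contact_force: [0.6, 0.6, -0.4]
width: 0.597
finger_force: 0.0
```

```bash
python3 av.py
python3 - <<'E'
from h import *
q=r.read_state();print(q['position'])
a=snap('wrist')['frame'];b=snap('scene')['frame'][180:290,260:425]
b=cv2.resize(b,(640,427),interpolation=cv2.INTER_CUBIC)
cv2.imwrite('pics/end.png',np.vstack([cv2.resize(a[:300],(520,244)),cv2.resize(b,(520,347))])[:,:,::-1])
E
```

```text
25.95 Fd Fn Fz s off tau [-4.300e-02 -5.200e-02  1.090e-01  7.649e+01  1.780e-01  1.700e-02
 -7.000e-03  1.600e-02]
bowl 0.021126327041866382 0.12735781422120715 0.02515070753890241
[0.50146019 0.07343151 0.23793378]
```

View pics/end.png

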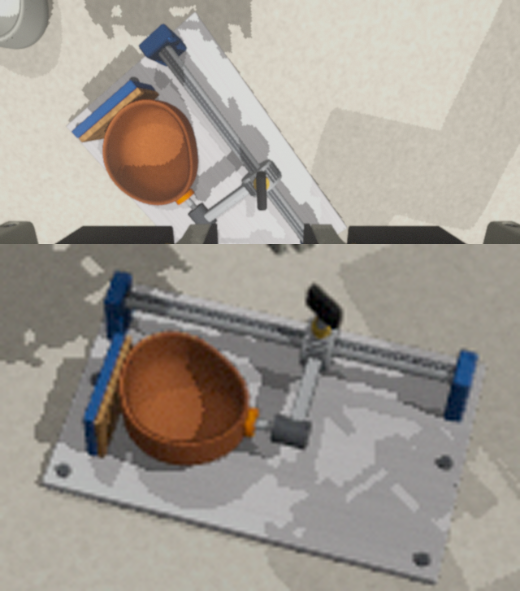

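The picture shows the bowl seated between cork and pad, the wing at its tight angle, and the gripper clear above.

```bash
python3 -c "
from workcell import r
print(r.hand_in())"
```

```text
the job is handed in; nothing more can be done
None
```

The job is handed in, with no verdict returned: the bowl is clamped against the cork at an estimated 6–7 N (worked out from the wrist force, not measured at the cork), the wing screw is tightened to its hard end, and the gripper is clear.

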